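# Press a glued strip under a plate and a weight

## Task

A freshly glued strip lies on the press bed: slide the thin plate out over the front edge of the plywood board until you can get hold of its overhanging end, lay it flat along the top of the strip, centred and squarely in line with it, and then gently set the press weight upright on the middle of the plate. Let go of everything and leave the other things on the board where they are.

Things in the scene. Friction and masses are not known exactly. Their poses are not given: they have to be found in the camera images.
- board: Plywood board lying across the open drawer, 220 x 806 x 18 mm (x, y, z), fixed. Origin: centre of its underside; x points away from the robot. Its top face is at about z = 0.150. In front of its front edge is open space (things in the drawer there reach z = 0.065 at most), so the fingers can go below board level.
- board_edge (a point): Point on the top face of the board at the middle of its front edge (110 mm in front of the board's centre).
- plate: Thin bare aluminium plate, 150 x 62 x 3 mm, 0.1 kg, flat on the board; too thin to pick up there. Origin: centre of its underside and balance point; x: long axis, away from the robot within 0.25 rad; y: its width. 10 mm hole near its far end. It slides easily: a closed fingertip pressing with about 8 N drags it. Its overhanging end can be gripped across the width from above.
- bed: Press bed, fixed to the board: wooden base 160 x 110 x 10 mm with a dark block 110 x 40 mm in its middle and on it the glued strip of three thin wooden layers, 124 x 36 mm. Origin: centre of its underside; x is its long axis (within 0.2 rad of world x), along the strip.
- bed_top (a point): Centre of the strip's top face, 38 mm above the bed's underside and 28 mm above its base; same axes as the bed. The plate's underside rests here; the strip is narrower than the plate, so there is room for fingers beside it, down to the base.
- weight: Press weight, 0.6 kg: steel block 84 x 54 x 30 mm with an upright wooden rib on top as handle. Origin: centre of its underside; x is its long axis.
- weight_handle (a point): Point in the rib handle of the weight, 48 mm above the weight's underside. The rib is 64 mm long along the weight's x, 18 mm wide along its y, and reaches from 30 to 58 mm above the underside.
- rubber: Rubber eraser, 20 x 42 x 12 mm, a bystander standing loose on the board: leave it alone. Origin: centre of its underside.
- wax: Block of wax, 38 x 55 x 22 mm, a bystander standing loose on the board: leave it alone. Origin: centre of its underside.
- sander: Sanding block, 42 x 86 x 21 mm, a bystander standing loose on the board: leave it alone. Origin: centre of its underside.
- jute: Big thread spool, 58 mm across, 75 mm tall, a bystander standing loose on the board: leave it alone. Origin: centre of its underside.
- needles: Flat needle box, 45 x 75 x 19 mm, a bystander standing loose on the board: leave it alone. Origin: centre of its underside.
- reel: Small thread spool, 42 mm across, 45 mm tall, a bystander standing loose on the board: leave it alone. Origin: centre of its underside.

How it is judged:
By the outcome, as a careful person would: the job done as asked, in the order asked, and still so for the second after the job is handed in, with the robot touching nothing.
It also fails if it takes over 67 s, if anything falls off the work surface, if the arm or the gripper's body presses on something with over 40 N, if the wrist force passes 120 N, or if a joint passes its speed limit or range.

## Robot

A 6-joint arm with a two-finger parallel gripper is mounted at the origin on a cart in front of the work surface, level with it; the furniture and walls round the work are solid. World frame = base frame: x ahead of the robot, y to its left, z up, the work surface at z = 0. Lengths are in m, angles in rad, forces in N, time in s.
With the tool pointing down it reaches from about 0.275 to 0.825 m from the base axis. Payload 4.9 kg.
Tool frame: the origin (TCP) lies on the centre line of the jaws, within the pads' length; the fingertips stand 11 mm ahead of it and the grasp point (between the pads) lies 8 mm behind it; z points along the fingers, y is the line along which they close (so a half turn about z gives the same grasp; the last joint's range is limited). The gripper opens to 85 mm and grips with 20 to 120 N. Pads are 22 mm wide; open, the fingers measure 114 mm over their backs; the gripper's body (76 mm by 85 mm) begins 54 mm behind the grasp point. The pads swing forward as they close: fully open they stand 13 mm farther back than shut.
Start: joints at [-1.417, 0.326, -0.193, 1.052, 0, 1.437], TCP at [0.156, -0.527, 0.242] pointing down, gripper open.
Joint ranges: [-2.65, 2.65], [-0.97, 1.79], [-1.3, 1.35], [-1.93, 2.1], [-1.47, 1.37], [-3.14, 3.14]. Speed limits (rad/s): [2.57, 2.57, 3.14, 3.14, 3.14, 3.14].

## Interface

Orientations are given as a rotation vector (axis times angle).
In Python, from workcell import env gives the robot as it stands.
- The arm moves only by the tool servo_tool, never from a script. Its argument "steps" is one flat list of numbers, 7 for each row, row after row: the closure, from -1 (fully open) to 1 (shut), then the shift along the world's x, y, z in mm, then the turn, a rotation vector about the world's x, y, z in degrees. A call has exactly 8 rows; each row is the pose to reach, as a shift and turn from the pose commanded when the call began; what a row does not reach only later rows make up. A row lasts 1/8 s, in which the tool goes at most 62.5 mm and 10.7 degrees, less where a joint would pass 70% of its speed; a pose out of reach is approached as far as the arm can. A call with a gripper value outside its range is refused whole. The fingers move at their own pace and stop on an object; "grip_force" is the grip in N (left out, the last holds). Time passes only in rows, so rows that repeat a pose let the fingers close, or fill a call up. It gives the time, the measured TCP pose, the force, the opening and the grip force at its end, in the units of the state.
- env.get_obs(): the state, without advancing time (a new reading comes with each control period).
- env.grab_frame(name): name is "scene" or "side" or "wrist"; returns the picture (400x640x3 uint8, red, green, blue); there is no depth.
- env.calibration(name): a dict with "fx", "fy", "cx", "cy" (pixels), "cam_to_world" (4x4, takes a point from camera to world coordinates). Camera axes: x right, y down, z forward; pixel columns grow to the right and rows downward; lengths in m; the calibration is good to about 2 mm. A picture is of the moment at which its call begins: read the wrist's pose just before it. calibration takes no time and is no camera call; for the wrist camera it gives the pose at the moment of the call.
- env.hand_in(): hands the job in; it is judged then, once.
Trained networks look in the newest picture that a camera, given by its name, has taken for a name from the list of things; names that differ only in an ending like _2 or _b are one class to them, and where a whole thing is asked for, a point or a joint stands for the part that bears it (a point fixed in the world has none). Each returns a list of dicts, best first, with "confidence" (0 to 1); they miss things now and then, are a little off and sometimes report something else, mostly with a low value. They report only what shows in the picture. A call takes as long as a camera call.
- env.spot_in(camera, target): "rect" ([left, top, right, bottom] in pixels, round what is visible of it).
- env.cut_out(camera, target): "region" (400x640 bool, what is visible of it) and "rect" ([left, top, right, bottom] in pixels, round what is visible of it).
- env.place_of(camera, target): "xy" ([column, row] in pixels: a listed point, or the origin of a listed thing).
The state is a dict: "time": time; "joint_positions": joint angles; "dq": joint speeds; "tau": joint torques, N m; "ee_pos": TCP position; "tcp_rot": TCP orientation; "wrist_force": force on the tool from outside, world axes, zero at the start; "wrist_torque": the same for the moment, N m; "finger_gap": finger opening in m; "finger_force": force on a finger pad.
Only numpy, scipy, OpenCV 4.12 (cv2) and the standard library are available. Lean on these libraries where they do the work, as an engineer would, in place of code of your own. Each camera call takes 0.05 s, during which the arm holds its last target. There are 200 camera calls.

## Working session

There is one attempt and no reset: what is moved stays moved. The work goes in short steps, Python scripts to look and compute and a tool call to move; the robot and the scene stay as the last step left them, time stands still between calls to the robot, and variables do not carry over. Pictures are saved under pics/ and viewed, at most 10 in all, crops included, and the job is handed in when it is done.

Besides the shell and the picture viewer there is one more tool, called by a JSON object that holds its "name" and its "arguments", one argument or row to a line. servo_tool: Moves the arm, as the interface text tells. Its arguments: {"type":"object","properties":{"steps":{"type":"array","items":{"type":"number"}},"grip_force":{"type":"number"}},"required":["steps"]}

```bash
ls; mkdir -p pics
cat > h.py <<'E'
import numpy as np, cv2
from workcell import env
from scipy.spatial.transform import Rotation as R
def snap(cam,name=None):
    c=env.calibration(cam); im=env.grab_frame(cam)
    if name: cv2.imwrite(f'pics/{name}.png',im[:,:,::-1])
    return c,im
def ray(c,px,z):
    T=np.array(c['cam_to_world']); d=T[:3,:3]@[(px[0]-c['cx'])/c['fx'],(px[1]-c['cy'])/c['fy'],1]
    return T[:3,3]+d*(z-T[2,3])/d[2]
def proj(c,p):
    T=np.array(c['cam_to_world']); q=T[:3,:3].T@(np.array(p)-T[:3,3]); return [c['fx']*q[0]/q[2]+c['cx'],c['fy']*q[1]/q[2]+c['cy']]
def outline(c,region,z):
    ct=max(cv2.findContours(region.astype(np.uint8),0,2)[0],key=cv2.contourArea)[:,0,:]
    w=np.array([ray(c,p,z)[:2] for p in ct]); r=cv2.minAreaRect((w*1000).astype(np.float32)); return cv2.boxPoints(r),r
E
python3 - <<'E'
from h import *
np.set_printoptions(precision=4,suppress=True)
o=env.get_obs(); print(o['time'],o['ee_pos'],o['tcp_rot'],o['finger_gap'])
Z={'plate':.153,'bed':.16,'bed_top':.188,'weight':.18,'weight_handle':.198,'board_edge':.15,'rubber':.15,'wax':.15,'sander':.15,'jute':.15,'needles':.15,'reel':.15}
for cam in('scene','side'):
    c,im=snap(cam,cam+'0'); print(cam,np.array(c['cam_to_world'])[:3,3])
    for n,z in Z.items():
        r=env.place_of(cam,n)
        zz={'plate':.15,'bed':.15,'weight':.15}.get(n,z)
        for k in r[:1]: print(n,round(k['confidence'],2),np.round(k['xy']),ray(c,k['xy'],zz)[:2])
    for n in('plate','weight','bed'):
        r=env.cut_out(cam,n)
        if r:
            b,m=outline(c,r[0]['region'],Z[n]); print('cut',n,round(r[0]['confidence'],2),r[0]['rect'],m,b.round().tolist())
E
```

```text
pics
0.0 [ 0.156  -0.5268  0.2415] [-3.1074 -0.4503  0.    ] 0.08550970289094002
scene [-0.1771  0.5553  1.117 ]
plate 0.9 [312. 208.] [0.5796 0.0869]
bed 0.64 [376. 172.] [ 0.6032 -0.1609]
bed_top 0.87 [375. 163.] [ 0.6046 -0.1528]
weight 0.97 [230. 244.] [0.5844 0.338 ]
weight_handle 0.56 [232. 232.] [0.5802 0.3261]
board_edge 0.9 [330. 229.] [0.4877 0.0854]
rubber 0.43 [281. 232.] [0.5496 0.2041]
wax 0.52 [346. 184.] [ 0.6069 -0.0485]
sander 0.75 [197. 277.] [0.5352 0.4498]
needles 0.79 [411. 162.] [ 0.5813 -0.2795]
reel 0.84 [257. 202.] [0.6834 0.2058]
cut plate 0.76 [290.9, 185.1, 336.6, 229.5] ((581.8795166015625, 83.8314208984375), (155.41261291503906, 68.34992980957031), 7.0200066566467285) [[501.0, 108.0], [509.0, 40.0], [663.0, 59.0], [655.0, 127.0]]
cut weight 0.96 [217.2, 221.8, 247.8, 259.4] ((578.1031494140625, 335.3756408691406), (59.245361328125, 116.72431945800781), 89.26895904541016) [[519.0, 306.0], [636.0, 305.0], [637.0, 364.0], [520.0, 366.0]]
cut bed 0.91 [350.7, 146.3, 405.4, 192.1] ((608.209716796875, -159.8087615966797), (113.35813903808594, 176.792251586914
[... 539 characters left out ...]
.55 [378. 168.] [ 0.5829 -0.2842]
reel 0.63 [254. 215.] [0.6815 0.2091]
cut plate 0.69 [283.3, 197.2, 341.1, 221.8] ((576.1707763671875, 86.64151000976562), (151.87005615234375, 67.78217315673828), 7.166378974914551) [[497.0, 111.0], [505.0, 44.0], [656.0, 62.0], [647.0, 130.0]]
cut weight 0.74 [228.8, 220.6, 271.0, 259.9] ((575.5187377929688, 340.61865234375), (89.89421844482422, 132.1087188720703), 87.10358428955078) [[507.0, 299.0], [639.0, 292.0], [644.0, 382.0], [512.0, 389.0]]
cut bed 0.66 [325.0, 160.1, 382.2, 192.9] ((610.4678344726562, -166.90081787109375), (144.36163330078125, 201.1324920654297), 80.84939575195312) [[500.0, -222.0], [698.0, -254.0], [721.0, -112.0], [523.0, -80.0]]
```

{"name": "servo_tool", "arguments": {
  "steps": [1,40,60,40,0,0,0,1,80,115,80,0,0,-4,1,120,170,110,0,0,-9,1,160,220,140,0,0,-9,1,200,275,160,0,0,-9,1,240,330,160,0,0,-9,1,280,385,160,0,0,-9,1,310,440,160,0,0,-9],
  "grip_force": 40
}}

```text
time: 2.6
ee_pos: [0.4282, -0.1466, 0.3995]
tcp_rot: [3.134, 0.205, 0.002]
wrist_force: [1.1, -0.8, -0.8]
finger_gap: 0.0003
finger_force: 0.0
```

```bash
cat > look.py <<'E'
from h import *
import sys
np.set_printoptions(precision=4,suppress=True)
o=env.get_obs(); x=R.from_rotvec(o['tcp_rot']).as_matrix()
print(round(o['time'],2),'tcp',o['ee_pos'],'yaw x',np.degrees(np.arctan2(x[1,0],x[0,0])).round(2),'zaxis',x[:,2],'F',o['wrist_force'],'gap',o['finger_gap'])
Z={'plate':(.15,.153),'bed':(.15,.16),'bed_top':(.188,.188),'weight':(.15,.18),'weight_handle':(.198,.208),'board_edge':(.15,.15)}
cam=sys.argv[1]; c,im=snap(cam,sys.argv[2] if sys.argv[2]!='-' else None); print('cam',np.array(c['cam_to_world'])[:3,3])
for a in sys.argv[3:]:
    a,*z=a.split('@'); zz=[float(z[0])]*2 if z else Z.get(a,(.15,.17))
    for k in env.place_of(cam,a)[:1]: print(a,round(k['confidence'],2),np.round(k['xy']),'w',ray(c,k['xy'],zz[0])[:2])
    if a in('bed_top','weight_handle','board_edge'): continue
    for k in env.cut_out(cam,a)[:1]: 
        b,m=outline(c,k['region'],zz[1]); print('  cut',round(k['confidence'],2),np.round(k['rect']),np.round(m[0],1),np.round(m[1],1),round(m[2],2),b.round(1).tolist())
E
python3 look.py wrist w1 plate bed bed_top board_edge
```

```text
2.6 tcp [ 0.4282 -0.1466  0.3995] yaw x 7.48 zaxis [ 0.0013 -0.0008 -1.    ] F [ 1.0926 -0.7826 -0.7929] gap 0.0003058163420106359
cam [ 0.4992 -0.1378  0.5311]
  cut 0.9 [ 92.   0. 156.  73.] [539.7  79.9] [72.1 64.5] 7.47 [[499.79998779296875, 107.30000305175781], [508.20001220703125, 43.29999923706055], [579.7000122070312, 52.599998474121094], [571.2999877929688, 116.5999984741211]]
bed 0.7 [352.   4.] w [ 0.6043 -0.1599]
  cut 0.77 [287.   2. 407.  94.] [ 572.4 -156.7] [109.5  98. ] 81.73 [[516.0, -203.8000030517578], [613.0, -217.89999389648438], [628.7000122070312, -109.5999984741211], [531.7999877929688, -95.5]]
board_edge 0.67 [123.  90.] w [0.4842 0.0865]
```

View pics/w1.png

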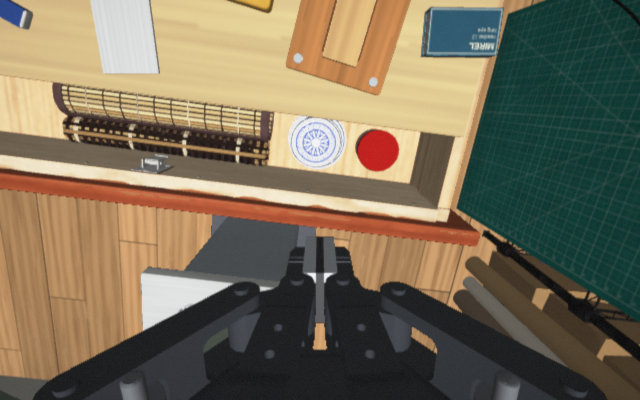

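View pics/scene0.png

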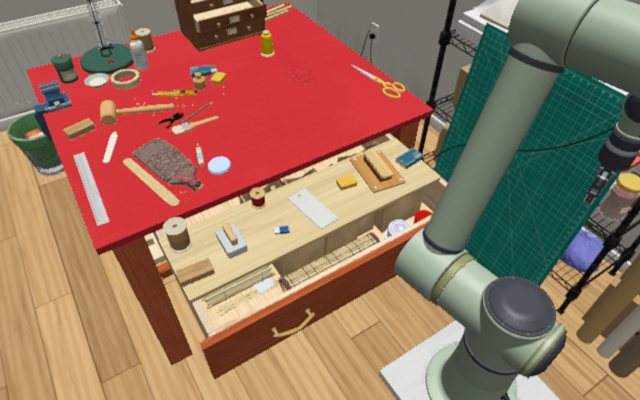

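{"name": "servo_tool", "arguments": {
  "steps": [1,20,55,-10,0,0,0,1,35,110,-30,0,0,0,1,55,165,-50,0,0,0,1,72,227,-70,0,0,0,1,72,227,-70,0,0,0,1,72,227,-70,0,0,0,1,72,227,-70,0,0,0,1,72,227,-70,0,0,0]
}}

```text
time: 3.95
ee_pos: [0.4993, 0.0772, 0.3295]
tcp_rot: [3.135, 0.201, 0.002]
wrist_force: [-0.4, 0.5, -0.6]
finger_gap: -0.0007
finger_force: 0.0
```

```bash
python3 look.py wrist w2 plate board_edge wax
```

```text
3.95 tcp [0.4993 0.0772 0.3295] yaw x 7.33 zaxis [ 0.001  -0.0002 -1.    ] F [-0.4016  0.4746 -0.6357] gap -0.0007207425827995332
cam [0.5703 0.0858 0.4611]
plate 0.73 [325.  92.] w [0.5808 0.0816]
  cut 0.93 [286.   6. 356. 176.] [578.5  85. ] [149.8  62.8] 7.38 [[500.20001220703125, 106.5], [508.20001220703125, 44.29999923706055], [656.7000122070312, 63.5], [648.7000122070312, 125.80000305175781]]
board_edge 0.98 [304. 189.] w [0.4844 0.0906]
wax 0.86 [468.  84.] w [ 0.6047 -0.0499]
  cut 0.78 [437.  54. 513. 110.] [605. -47.] [60.7 39.7] 81.36 [[580.7999877929688, -74.0], [620.0999755859375, -80.0], [629.2000122070312, -20.0], [590.0, -14.0]]
```

View pics/w2.png

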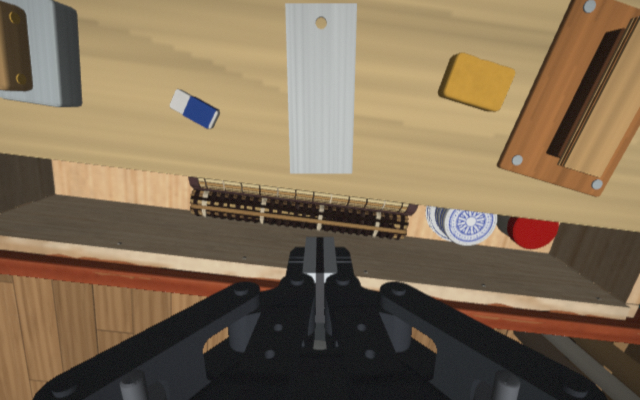

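{"name": "servo_tool", "arguments": {
  "steps": [1,45,5,-40,0,0,0,1,86,9,-80,0,0,0,1,86,9,-120,0,0,0,1,86,9,-145,0,0,0,1,86,9,-155,0,0,0,1,86,9,-159,0,0,0,1,86,9,-161,0,0,0,1,86,9,-161,0,0,0]
}}

```text
time: 5.25
ee_pos: [0.5857, 0.0878, 0.169]
tcp_rot: [3.135, 0.205, 0.003]
wrist_force: [0.1, -0.3, 0.2]
finger_gap: -0.0001
finger_force: 0.0
```

{"name": "servo_tool", "arguments": {
  "steps": [1,0,0,-1,0,0,0,1,0,0,-2,0,0,0,1,0,0,-3,0,0,0,1,0,0,-4,0,0,0,1,0,0,-5,0,0,0,1,0,0,-5,0,0,0,1,0,0,-5,0,0,0,1,0,0,-5,0,0,0]
}}

```text
time: 6.25
ee_pos: [0.5852, 0.0878, 0.1641]
tcp_rot: [3.135, 0.205, 0.001]
wrist_force: [-3.3, -0.4, 7.3]
finger_gap: -0.0001
finger_force: 3.8
```

{"name": "servo_tool", "arguments": {
  "steps": [1,0,0,-0.5,0,0,0,1,-5,0,-0.5,0,0,0,1,-10,0,-0.5,0,0,0,1,-15,0,-0.5,0,0,0,1,-20,0,-0.5,0,0,0,1,-25,0,-0.5,0,0,0,1,-30,0,-0.5,0,0,0,1,-30,0,-0.5,0,0,0]
}}

```text
time: 7.25
ee_pos: [0.5567, 0.0878, 0.1641]
tcp_rot: [3.135, 0.205, 0.006]
wrist_force: [-0.2, -0.2, 7.1]
finger_gap: 0.0
finger_force: 3.5
```

```bash
python3 look.py scene - plate; python3 look.py side - plate
```

```text
7.25 tcp [0.5567 0.0878 0.1641] yaw x 7.49 zaxis [ 0.0041  0.     -1.    ] F [-0.2382 -0.1988  7.1357] gap 4.380836784271253e-05
cam [-0.1771  0.5553  1.117 ]
plate 0.65 [315. 213.] w [0.5585 0.0882]
  cut 0.92 [294. 195. 342. 235.] [550.1  85.6] [151.9  63.6] 7.46 [[470.6000061035156, 107.30000305175781], [478.8999938964844, 44.20000076293945], [629.5, 63.900001525878906], [621.2999877929688, 127.0]]
7.4 tcp [0.5567 0.0878 0.164 ] yaw x 7.49 zaxis [ 0.0039  0.     -1.    ] F [-0.1357 -0.0441  7.1484] gap 0.00010113974801306689
cam [-0.0884  0.9823  0.7591]
plate 0.98 [319. 213.] w [0.5533 0.0908]
  cut 0.91 [290. 201. 350. 225.] [548.   85.1] [154.5  70.4] 7.61 [[466.79998779296875, 109.80000305175781], [476.1000061035156, 40.0], [629.2000122070312, 60.5], [619.9000244140625, 130.3000030517578]]
```

{"name": "servo_tool", "arguments": {
  "steps": [1,-6,0,0,0,0,0,1,-12,0,0,0,0,0,1,-18,0,0,0,0,0,1,-24,0,0,0,0,0,1,-30,0,0,0,0,0,1,-36,0,0,0,0,0,1,-38,0,0,0,0,0,1,-38,0,0,0,0,0]
}}

```text
time: 8.55
ee_pos: [0.5191, 0.0878, 0.1641]
tcp_rot: [3.135, 0.205, 0.007]
wrist_force: [0.7, -0.3, 6.7]
finger_gap: -0.0002
finger_force: 3.5
```

{"name": "servo_tool", "arguments": {
  "steps": [1,0,0,20,0,0,0,0,0,0,70,0,0,0,-1,-40,-4,130,0,0,0,-1,-80,-9,150,0,0,0,-1,-80,-9,150,0,0,0,-1,-80,-9,150,0,0,0,-1,-80,-9,150,0,0,0,-1,-80,-9,150,0,0,0]
}}

```text
time: 9.55
ee_pos: [0.4373, 0.0788, 0.3113]
tcp_rot: [-3.135, -0.205, 0.003]
wrist_force: [-0.7, -0.9, 0.2]
finger_gap: 0.0851
finger_force: 0.0
```

```bash
python3 look.py wrist w3 plate board_edge
```

```text
9.55 tcp [0.4373 0.0788 0.3113] yaw x 7.49 zaxis [-0.002 -0.    -1.   ] F [-0.6847 -0.9326  0.2056] gap 0.08514702540029222
cam [0.5087 0.0875 0.4427]
plate 0.75 [322.  99.] w [0.5114 0.0854]
  cut 0.77 [286.   3. 360. 182.] [513.3  85.6] [149.6  61.9] 7.44 [[435.1000061035156, 106.5999984741211], [443.1000061035156, 45.20000076293945], [591.5, 64.5], [583.4000244140625, 126.0]]
```

View pics/w3.png

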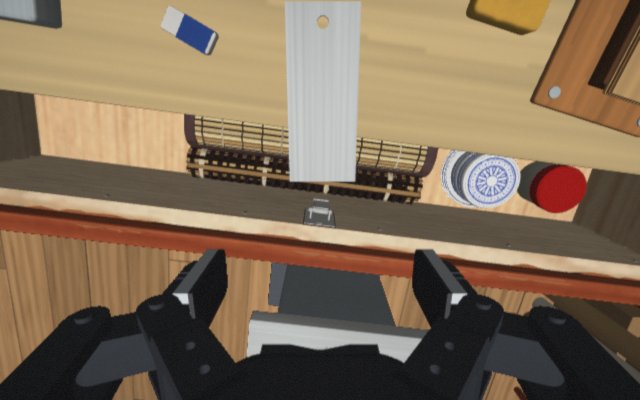

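{"name": "servo_tool", "arguments": {
  "steps": [-1,22,0,-50,0,0,0,-1,22,0,-100,0,0,0,-1,22,0,-140,0,0,0,-1,22,0,-160,0,0,0,-1,22,0,-171,0,0,0,-1,22,0,-171,0,0,0,1,22,0,-171,0,0,0,1,22,0,-171,0,0,0],
  "grip_force": 50
}}

```text
time: 10.75
ee_pos: [0.4601, 0.0788, 0.1426]
tcp_rot: [3.135, 0.205, 0.004]
wrist_force: [-0.8, -0.9, 5.0]
finger_gap: 0.0603
finger_force: 52.8
```

{"name": "servo_tool", "arguments": {
  "steps": [1,0,0,0,0,0,0,1,0,0,0,0,0,0,1,0,0,0,0,0,0,1,0,0,3,0,0,0,1,0,0,10,0,0,0,1,0,0,20,0,0,0,1,0,0,30,0,0,0,1,0,0,30,0,0,0]
}}

```text
time: 11.75
ee_pos: [0.4599, 0.0788, 0.1725]
tcp_rot: [3.135, 0.205, 0.003]
wrist_force: [-0.6, -1.0, -1.2]
finger_gap: 0.0601
finger_force: 54.1
```

```bash
python3 look.py wrist w4 plate@.18 bed bed_top
python3 - <<'E'
from h import *
c,im=snap('side'); cv2.imwrite('pics/s4.png',cv2.resize(im[130:290,220:440,::-1],None,fx=3,fy=3))
E
```

```text
11.75 tcp [0.4599 0.0788 0.1725] yaw x 7.49 zaxis [ 0.0021  0.     -1.    ] F [-0.5645 -0.9664 -1.1625] gap 0.060144270023042574
cam [0.5307 0.0875 0.3041]
plate 0.79 [321. 155.] w [0.5115 0.0842]
  cut 0.77 [230.   4. 410. 318.] [500.7  83.6] [129.8  63.6] 7.85 [[432.1000061035156, 106.19999694824219], [440.79998779296875, 43.29999923706055], [569.4000244140625, 61.0], [560.7000122070312, 124.0]]
```

View pics/s4.png

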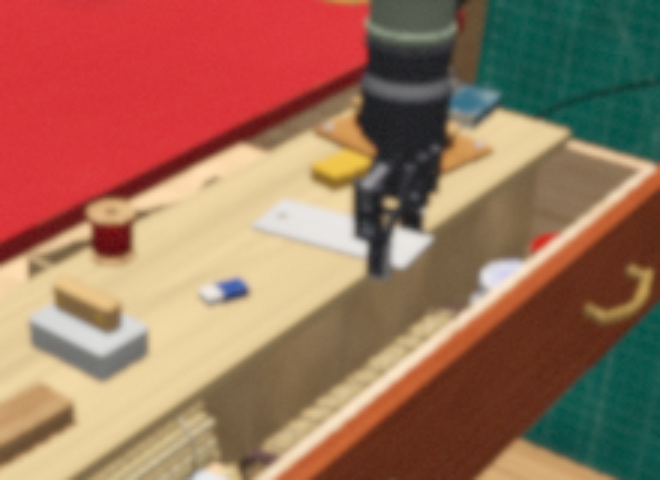

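{"name": "servo_tool", "arguments": {
  "steps": [1,0,0,50,0,0,0,1,10,-10,100,0,0,-5,1,20,-30,150,0,0,-10,1,30,-60,198,0,0,-16,1,40,-79,198,0,0,-16,1,40,-79,198,0,0,-16,1,40,-79,198,0,0,-16,1,40,-79,198,0,0,-16]
}}

```text
time: 13.1
ee_pos: [0.4982, 0.0004, 0.3683]
tcp_rot: [-3.133, 0.23, 0.004]
wrist_force: [0.4, -0.2, -1.6]
finger_gap: 0.0603
finger_force: 54.8
```

```bash
python3 look.py wrist w5 bed bed_top plate@.37
```

```text
13.1 tcp [0.4982 0.0004 0.3683] yaw x -8.4 zaxis [-0.0024  0.0008 -1.    ] F [ 0.4005 -0.2289 -1.5573] gap 0.060317287964609875
cam [ 0.5694 -0.0109  0.4995]
bed 0.97 [461.  44.] w [ 0.6043 -0.1609]
  cut 0.88 [403.   0. 527. 128.] [ 582.3 -156.6] [112.6 116.9] 81.57 [[516.2999877929688, -203.6999969482422], [631.9000244140625, -220.8000030517578], [648.4000244140625, -109.5], [532.7999877929688, -92.30000305175781]]
plate 0.8 [320. 154.] w [ 0.5489 -0.0081]
  cut 0.6 [231.   4. 407. 320.] [537.5  -6. ] [ 66.  135.7] 81.85 [[465.70001220703125, -29.0], [599.9000244140625, -48.29999923706055], [609.2999877929688, 17.100000381469727], [475.0, 36.29999923706055]]
```

View pics/w5.png

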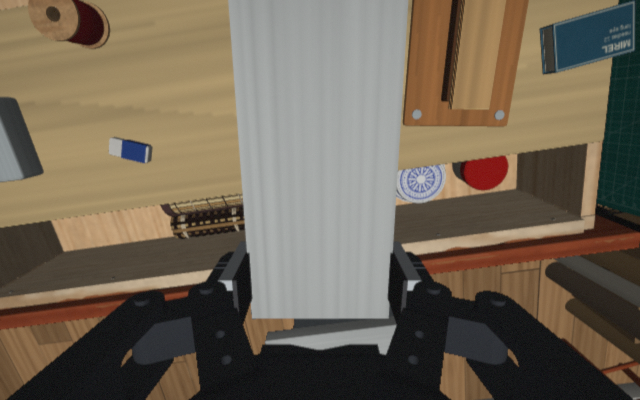

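Run:
```python
from h import *
np.set_printoptions(precision=4,suppress=True)
c,im=snap('wrist')
T=np.array(c['cam_to_world']);print('fx',c['fx'],T[:3,:3]);
def fit(reg,r0,r1,side):
    p=[]
    for r in range(r0,r1,3):
        w=np.flatnonzero(reg[r]); 
        if len(w): p.append((w[0] if side==0 else w[-1]+1,r+.5))
    p=np.array(p,float); q=np.polyfit(p[:,1],p[:,0],1); 
    k=abs(np.polyval(q,p[:,1])-p[:,0])<2; return np.polyfit(p[k,1],p[k,0],1)
# plate
g=cv2.cvtColor(im,cv2.COLOR_RGB2GRAY).astype(float)
reg=env.cut_out('wrist','plate')[0]['region']
L=fit(reg,10,220,0);Rr=fit(reg,10,220,1);print('plate px',L,Rr)
P=[]
for r in (10,60,110,160,210):
    a=np.array([np.polyval(L,r),r]);b=np.array([np.polyval(Rr,r),r]); d=c['fx']*.062/(b[0]-a[0]); m=(a+b)/2
    w=T[:3,:3]@(d*np.array([(m[0]-c['cx'])/c['fx'],(m[1]-c['cy'])/c['fy'],1]))+T[:3,3]; P.append(w); print(r,w)
print('slope',(P[0]-P[-1])[2]/np.hypot(*(P[0]-P[-1])[:2]),'yaw',np.degrees(np.arctan2(*(P[0]-P[-1])[[1,0]])))
reg=env.cut_out('wrist','bed')[0]['region']
for s in(0,1):
    q=fit(reg,8,110,s); a=ray(c,(np.polyval(q,8),8),.16);b=ray(c,(np.polyval(q,110),110),.16); print('bed edge',a[:2],b[:2],'yaw',np.degrees(np.arctan2(a[1]-b[1],a[0]-b[0])))
```

```text
fx 315.4119734364009 [[-0.1476 -0.9485 -0.2802]
 [-0.989   0.1416  0.0417]
 [ 0.0001  0.2833 -0.959 ]]
plate px [  0.0751 228.1426] [ -0.062  408.3708]
10 [ 0.6004 -0.0157  0.3777]
60 [ 0.5846 -0.0135  0.3779]
110 [ 0.5673 -0.011   0.3781]
160 [ 0.5486 -0.0084  0.3784]
210 [ 0.5282 -0.0054  0.3786]
slope -0.012467950814800172 yaw -8.124719077609003
bed edge [ 0.643  -0.1114] [ 0.5499 -0.0964] yaw -9.204287665418486
bed edge [ 0.6269 -0.2197] [ 0.5336 -0.2054] yaw -8.695267099535975
```

{"name": "servo_tool", "arguments": {
  "steps": [1,20,-50,0,0,0,0,1,40,-100,0,0,0,-0.5,1,53,-152,-20,0,0,-0.5,1,53,-152,-60,0,0,-0.5,1,53,-152,-110,0,0,-0.5,1,53,-152,-150,0,0,-0.5,1,53,-152,-160,0,0,-0.5,1,53,-152,-160,0,0,-0.5]
}}

```text
time: 14.55
ee_pos: [0.5523, -0.1526, 0.2098]
tcp_rot: [-3.132, 0.246, 0.0]
wrist_force: [-0.3, 0.2, -0.7]
finger_gap: 0.0601
finger_force: 54.9
```

```bash
python3 look.py wrist w6 plate@.215 bed
```

```text
14.55 tcp [ 0.5523 -0.1526  0.2098] yaw x -8.99 zaxis [-0.0001  0.0002 -1.    ] F [-0.3097  0.2344 -0.6773] gap 0.06007455227252234
cam [ 0.6231 -0.1645  0.3413]
plate 0.84 [319. 154.] w [ 0.6036 -0.1612]
  cut 0.77 [232.   1. 407. 317.] [ 592.5 -159.6] [ 64.1 131.7] 81.13 [[522.5, -181.10000610351562], [652.5999755859375, -201.3000030517578], [662.5, -138.0], [532.4000244140625, -117.80000305175781]]
  cut 0.68 [214.   0. 422. 248.] [ 597.3 -211. ] [  9.1 136.4] 81.49 [[529.2000122070312, -205.5], [664.0, -225.60000610351562], [665.4000244140625, -216.60000610351562], [530.5, -196.39999389648438]]
```

View pics/w6.png

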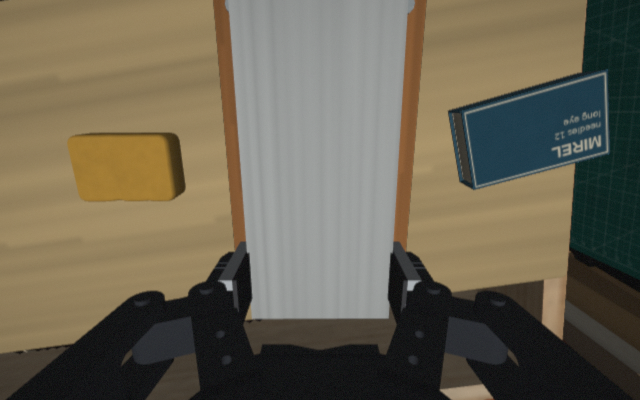

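{"name": "servo_tool", "arguments": {
  "steps": [1,-1,0,-10,0,0,0,1,-1,0,-20,0,0,0,1,-1,0,-25,0,0,0,1,-1,0,-27,0,0,0,1,-1,0,-28,0,0,0,1,-1,0,-28,0,0,0,1,-1,0,-28,0,0,0,1,-1,0,-28,0,0,0]
}}

```text
time: 15.8
ee_pos: [0.5512, -0.1526, 0.1817]
tcp_rot: [-3.132, 0.246, -0.001]
wrist_force: [-0.1, -0.1, -0.8]
finger_gap: 0.0602
finger_force: 54.9
```

{"name": "servo_tool", "arguments": {
  "steps": [1,0,0,-0.5,0,0,0,1,0,0,-1,0,0,0,1,0,0,-1.5,0,0,0,1,0,0,-1.5,0,0,0,1,0,0,-1.5,0,0,0,1,0,0,-1.5,0,0,0,1,0,0,-1.5,0,0,0,1,0,0,-1.5,0,0,0]
}}

```text
time: 16.8
ee_pos: [0.5513, -0.1526, 0.181]
tcp_rot: [3.132, -0.246, 0.002]
wrist_force: [-2.1, 1.4, 6.7]
finger_gap: 0.0598
finger_force: 55.4
```

{"name": "servo_tool", "arguments": {
  "steps": [0.3,0,0,-0.5,0,0,0,-1,0,0,-0.5,0,0,0,-1,0,0,-0.5,0,0,0,-1,0,0,-0.5,0,0,0,-1,0,0,15,0,0,0,-1,0,0,60,0,0,0,-1,0,0,110,0,0,0,-1,-40,6,160,0,0,0]
}}

```text
time: 17.8
ee_pos: [0.5133, -0.1471, 0.3407]
tcp_rot: [3.132, -0.245, 0.003]
wrist_force: [-0.6, -0.5, 0.4]
finger_gap: 0.0857
finger_force: 0.0
```

```bash
python3 look.py wrist w7 plate@.191 bed
python3 - <<'E'
from h import *
c,im=snap('wrist'); print(np.array(c['cam_to_world'])[:3,3])
E
```

```text
17.8 tcp [ 0.5133 -0.1471  0.3407] yaw x -8.96 zaxis [ 0.0019 -0.0006 -1.    ] F [-0.6306 -0.4574  0.441 ] gap 0.08566210045901217
cam [ 0.5839 -0.1589  0.4723]
plate 0.59 [320.  84.] w [ 0.5991 -0.1623]
  cut 0.95 [279.   1. 358. 166.] [ 595.7 -160.5] [ 63.2 132.8] 81.44 [[525.2999877929688, -181.8000030517578], [656.5999755859375, -201.60000610351562], [666.0, -139.10000610351562], [534.7000122070312, -119.30000305175781]]
  cut 0.89 [256.   0. 381. 167.] [ 591.1 -204.5] [ 21.2 145. ] 80.82 [[517.7999877929688, -203.39999389648438], [660.9000244140625, -226.5], [664.2999877929688, -205.5], [521.2000122070312, -182.39999389648438]]
[ 0.58306044 -0.15865884  0.47052436]
```

View pics/w7.png

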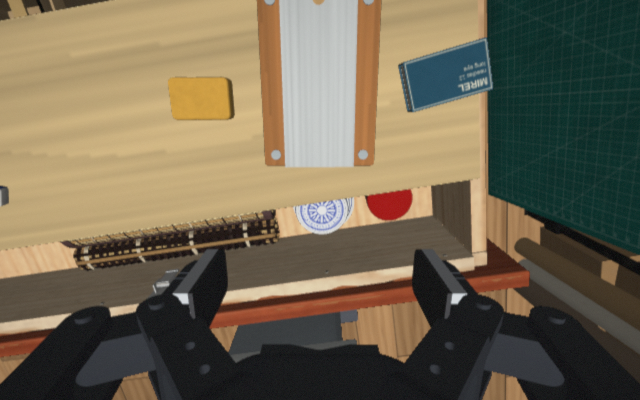

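Run:
```python
from h import *
np.set_printoptions(precision=4,suppress=True)
c,im=snap('wrist'); hsv=cv2.cvtColor(im,cv2.COLOR_RGB2HSV)
for r in (20,60,100,140):
    s=hsv[r,235:400,1].astype(float); h=np.diff(s); i=np.argsort(-abs(h))[:8]; print(r,sorted((int(k)+236,int(h[k])) for k in i))
col=hsv[140:180,320].tolist(); print(col[18:34])
def P(px,r,z): return ray(c,(px,r),z)[:2]
```

```text
20 [(258, 43), (278, -10), (279, -51), (280, -87), (358, 86), (359, 53), (381, -24), (382, -27)]
60 [(260, 48), (280, -16), (281, -75), (282, -53), (357, 86), (358, 50), (379, -27), (380, -25)]
100 [(262, 43), (281, -11), (282, -48), (283, -89), (356, 86), (357, 51), (377, -21), (378, -31)]
140 [(264, 40), (283, -19), (284, -69), (285, -54), (355, 88), (356, 52), (375, -14), (376, -40)]
[[83, 5, 198], [68, 5, 200], [68, 5, 199], [70, 4, 199], [72, 6, 200], [80, 4, 198], [70, 4, 197], [25, 17, 197], [20, 58, 199], [19, 89, 201], [20, 91, 201], [19, 93, 201], [19, 94, 198], [20, 94, 195], [19, 94, 196], [19, 94, 195]]
```

{"name": "servo_tool", "arguments": {
  "steps": [-1,-5,60,0,0,0,0,-1,-10,120,0,0,0,3,-1,-13,180,0,0,0,6,-1,-13,240,0,0,0,9,-1,-13,300,0,0,0,9,-1,-13,360,0,0,0,9,-1,-13,420,0,0,0,9,-1,-13,477,0,0,0,9]
}}

```text
time: 19.15
ee_pos: [0.5094, 0.1306, 0.3381]
tcp_rot: [-3.092, -0.132, 0.007]
wrist_force: [-0.2, -0.7, 0.2]
finger_gap: 0.0853
finger_force: 0.0
```

{"name": "servo_tool", "arguments": {
  "steps": [-1,0,0,0,0,0,0,-1,0,0,0,0,0,0,-1,0,0,0,0,0,0,-1,0,0,0,0,0,0,-1,0,0,0,0,0,0,-1,0,0,0,0,0,0,-1,0,0,0,0,0,0,-1,0,0,0,0,0,0]
}}

```text
time: 20.15
ee_pos: [0.5091, 0.1311, 0.3385]
tcp_rot: [-3.091, -0.133, 0.006]
wrist_force: [-0.8, 0.0, 0.2]
finger_gap: 0.0858
finger_force: 0.0
```

```bash
python3 look.py wrist w8 weight weight_handle
```

```text
20.15 tcp [0.5091 0.1311 0.3385] yaw x 4.93 zaxis [-0.006   0.047  -0.9989] F [-0.8165  0.0393  0.1785] gap 0.08579279702787743
cam [0.5813 0.1305 0.4697]
weight 0.57 [128.  85.] w [0.5799 0.3347]
  cut 0.93 [ 73.  32. 156. 135.] [580.6 325.9] [70.4 83.7] 88.61 [[537.9000244140625, 291.70001220703125], [621.5999755859375, 289.70001220703125], [623.2999877929688, 360.1000061035156], [539.5999755859375, 362.1000061035156]]
weight_handle 0.63 [93. 84.] w [0.5787 0.334 ]
```

View pics/w8.png

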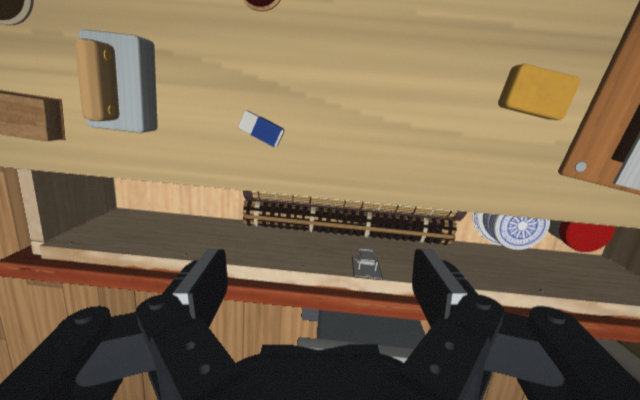

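Run:
```python
from h import *
o=env.get_obs(); print(np.round(o['joint_positions'],3),np.round(o['dq'],3),np.round(o['tau'],1),o['tcp_rot'])
```

```text
[ 0.085  0.233 -0.075  1.265  0.047  3.141] [-0.     0.001  0.    -0.001 -0.001 -0.   ] [  0.  -40.7  27.7   0.    0.2   0. ] [-3.09148824 -0.13294759  0.00614025]
```

{"name": "servo_tool", "arguments": {
  "steps": [-1,0,0,0,0,0,10,-1,0,0,10,0,0,20,-1,0,0,20,0,0,30,-1,0,0,20,0,0,40,-1,0,0,20,0,0,50,-1,0,0,20,0,0,60,-1,0,0,20,0,0,70,-1,0,0,20,0,0,80]
}}

```text
time: 21.35
ee_pos: [0.5091, 0.1311, 0.3585]
tcp_rot: [-2.286, -2.104, 0.052]
wrist_force: [-0.3, 0.6, -0.0]
finger_gap: 0.0852
finger_force: 0.0
```

Run:
```python
from h import *
o=env.get_obs(); x=R.from_rotvec(o['tcp_rot']).as_matrix(); print(np.round(o['joint_positions'],3),o['ee_pos'],np.degrees(np.arctan2(x[1,0],x[0,0])),x[:,2])
```

```text
[0.108 0.269 0.021 1.371 0.007 1.761] [0.50907699 0.13112345 0.35846798] 85.25389317578447 [-0.04752956  0.00197471 -0.99886788]
```

{"name": "servo_tool", "arguments": {
  "steps": [-1,20,40,0,-0.1,-2.7,0,-1,45,80,0,-0.1,-2.7,0,-1,75,120,0,-0.1,-2.7,0,-1,100,160,0,-0.1,-2.7,0,-1,131,203,0,-0.1,-2.7,0,-1,131,203,0,-0.1,-2.7,0,-1,131,203,0,-0.1,-2.7,0,-1,131,203,0,-0.1,-2.7,0]
}}

```text
time: 22.35
ee_pos: [0.6396, 0.3331, 0.3599]
tcp_rot: [2.319, 2.12, 0.002]
wrist_force: [0.3, -0.5, -0.1]
finger_gap: 0.0852
finger_force: 0.0
```

{"name": "servo_tool", "arguments": {
  "steps": [-1,0,0,0,0,0,10.5,-1,0,0,0,0,0,21,-1,0,0,0,0,0,31.5,-1,0,0,0,0,0,42,-1,0,0,0,0,0,52.5,-1,0,0,0,0,0,63,-1,0,0,0,0,0,73.5,-1,0,0,0,0,0,84]
}}

```text
time: 23.35
ee_pos: [0.6396, 0.3329, 0.3606]
tcp_rot: [0.296, 3.126, 0.001]
wrist_force: [0.3, 0.2, -0.2]
finger_gap: 0.0854
finger_force: 0.0
```

{"name": "servo_tool", "arguments": {
  "steps": [-1,0,0,0,0,0,10,-1,0,0,0,0,0,10,-1,0,0,0,0,0,10,-1,0,0,0,0,0,10,-1,0,0,0,0,0,10,-1,0,0,0,0,0,10,-1,0,0,0,0,0,10,-1,0,0,0,0,0,10]
}}

```text
time: 24.35
ee_pos: [0.6401, 0.3341, 0.3584]
tcp_rot: [-0.03, -3.141, 0.001]
wrist_force: [-0.5, -0.6, -0.5]
finger_gap: 0.0854
finger_force: 0.0
```

```bash
python3 look.py wrist w9 weight weight_handle
python3 - <<'E'
from h import *
c,im=snap('wrist')
r=env.cut_out('wrist','weight')[0]['region'];x0,y0=max(0,np.where(r)[1].min()-15),max(0,np.where(r)[0].min()-15);x1,y1=np.where(r)[1].max()+15,np.where(r)[0].max()+15
cv2.imwrite('pics/w9c.png',cv2.resize(im[y0:y1,x0:x1,::-1],None,fx=4,fy=4)); print(x0,y0,x1,y1)
hsv=cv2.cvtColor(im,cv2.COLOR_RGB2HSV); m=(r&(hsv[...,1]>70)).astype(np.uint8)
b,q=outline(c,m,.208); print('rib',m.sum(),q,b.round(1).tolist())
E
```

```text
24.35 tcp [0.6401 0.3341 0.3584] yaw x 178.92 zaxis [-0.0005 -0.0004 -1.    ] F [-0.4994 -0.5954 -0.5212] gap 0.08540174189357229
cam [0.5677 0.3349 0.4899]
weight 0.82 [317. 114.] w [0.5788 0.3318]
  cut 0.71 [287.  66. 348. 162.] [580.3 332.3] [54.2 83.5] 88.27 [[537.7000122070312, 306.5], [621.2000122070312, 304.0], [622.7999877929688, 358.20001220703125], [539.4000244140625, 360.70001220703125]]
weight_handle 0.86 [316. 118.] w [0.5803 0.3314]
273 54 362 175
rib 1481 ((580.4031372070312, 332.70147705078125), (18.686573028564453, 60.748897552490234), 88.89338684082031) [[549.9000244140625, 323.8999938964844], [610.5999755859375, 322.79998779296875], [611.0, 341.5], [550.2000122070312, 342.6000061035156]]
```

View pics/w9c.png

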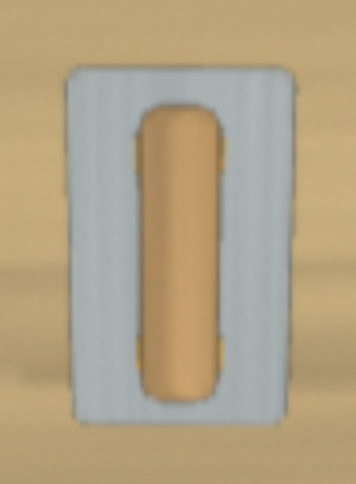

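{"name": "servo_tool", "arguments": {
  "steps": [-1,-60,-2,-10,0,0,0,-1,-60,-2,-60,0,0,0,-1,-60,-2,-110,0,0,0,-1,-60,-2,-150,0,0,0,-1,-60,-2,-163,0,0,0,-1,-60,-2,-163,0,0,0,1,-60,-2,-163,0,0,0,1,-60,-2,-163,0,0,0],
  "grip_force": 70
}}

```text
time: 25.65
ee_pos: [0.5811, 0.3326, 0.1975]
tcp_rot: [0.03, 3.139, 0.002]
wrist_force: [-0.2, -0.6, -0.2]
finger_gap: 0.0515
finger_force: 0.0
```

{"name": "servo_tool", "arguments": {
  "steps": [1,0,0,0,0,0,0,1,0,0,0,0,0,0,1,0,0,0,0,0,0,1,0,0,0,0,0,0,1,0,0,0,0,0,0,1,0,0,0,0,0,0,1,0,0,0,0,0,0,1,0,0,0,0,0,0]
}}

```text
time: 26.65
ee_pos: [0.5804, 0.3326, 0.1964]
tcp_rot: [0.029, 3.141, 0.001]
wrist_force: [-0.7, 2.0, 5.8]
finger_gap: 0.0169
finger_force: 69.7
```

{"name": "servo_tool", "arguments": {
  "steps": [1,0,0,5,0,0,0,1,0,0,25,0,0,0,1,0,0,60,0,0,0,1,0,-30,90,0,0,0,1,5,-80,90,0,0,-2,1,10,-135,90,0,0,-4,1,15,-190,90,0,0,-6,1,23,-245,90,0,0,-7.5]
}}

```text
time: 27.65
ee_pos: [0.6015, 0.0852, 0.2836]
tcp_rot: [-0.236, -3.128, 0.002]
wrist_force: [0.7, 0.2, -7.2]
finger_gap: 0.0166
finger_force: 69.4
```

{"name": "servo_tool", "arguments": {
  "steps": [1,0,-50,0,0,0,0,1,0,-100,0,0,0,0,1,0,-150,0,0,0,0,1,0,-200,0,0,0,0,1,0,-235,0,0,0,0,1,0,-249,0,0,0,0,1,0,-249,0,0,0,0,1,0,-249,0,0,0,0]
}}

```text
time: 28.65
ee_pos: [0.6027, -0.1605, 0.2849]
tcp_rot: [-0.233, -3.131, -0.002]
wrist_force: [-0.3, -0.0, -6.7]
finger_gap: 0.0167
finger_force: 69.5
```

```bash
python3 look.py wrist w10 plate@.191 bed weight
```

```text
28.65 tcp [ 0.6027 -0.1605  0.2849] yaw x 171.49 zaxis [-0.002   0.0011 -1.    ] F [-0.2648 -0.0191 -6.6883] gap 0.016719070971789377
cam [ 0.5313 -0.1506  0.4165]
  cut 0.54 [415. 155. 493. 198.] [597.  -61.4] [54.  35.2] 81.46 [[575.5999755859375, -85.5], [610.4000244140625, -90.69999694824219], [618.4000244140625, -37.29999923706055], [583.5999755859375, -32.099998474121094]]
  cut 0.92 [250.  95. 389. 277.] [ 601.8 -161.6] [109.6 157.1] 81.11 [[515.7000122070312, -203.60000610351562], [671.0, -227.89999389648438], [687.9000244140625, -119.5999984741211], [532.7000122070312, -95.4000015258789]]
weight 0.63 [318. 226.] w [ 0.6361 -0.1677]
  cut 0.58 [263. 159. 377. 336.] [ 649.9 -168.2] [ 85.5 159.2] 81.46 [[564.9000244140625, -198.60000610351562], [722.2999877929688, -222.3000030517578], [735.0, -137.6999969482422], [577.5999755859375, -114.0999984741211]]
```

{"name": "servo_tool", "arguments": {
  "steps": [1,1,-1,-10,0,0,0,1,1,-1,-20,0,0,0,1,1,-1,-30,0,0,0,1,1,-1,-38,0,0,0,1,1,-1,-42,0,0,0,1,1,-1,-44,0,0,0,1,1,-1,-44,0,0,0,1,1,-1,-44,0,0,0]
}}

```text
time: 30.0
ee_pos: [0.6043, -0.163, 0.2419]
tcp_rot: [0.235, 3.133, -0.001]
wrist_force: [0.2, 0.2, -6.9]
finger_gap: 0.0168
finger_force: 69.5
```

{"name": "servo_tool", "arguments": {
  "steps": [1,0,0,-0.5,0,0,0,1,0,0,-1,0,0,0,1,0,0,-1.5,0,0,0,1,0,0,-2,0,0,0,1,0,0,-2,0,0,0,1,0,0,-2,0,0,0,1,0,0,-2,0,0,0,1,0,0,-2,0,0,0]
}}

```text
time: 31.0
ee_pos: [0.6041, -0.1629, 0.2396]
tcp_rot: [-0.235, -3.132, 0.0]
wrist_force: [-0.7, -0.4, -6.3]
finger_gap: 0.0165
finger_force: 69.5
```

{"name": "servo_tool", "arguments": {
  "steps": [1,0,1,0,0,0,0,1,0,1,0,0,0,0,1,0,1,-0.5,0,0,0,1,0,1,-1,0,0,0,1,0,1,-1.5,0,0,0,1,0,1,-1.5,0,0,0,1,0,1,-1.5,0,0,0,1,0,1,-1.5,0,0,0]
}}

```text
time: 32.0
ee_pos: [0.6041, -0.1619, 0.2381]
tcp_rot: [-0.235, -3.132, 0.0]
wrist_force: [-0.4, -0.1, -7.1]
finger_gap: 0.0168
finger_force: 69.5
```

{"name": "servo_tool", "arguments": {
  "steps": [1,0,0,-0.3,0,0,0,1,0,0,-0.6,0,0,0,1,0,0,-0.9,0,0,0,1,0,0,-1.2,0,0,0,1,0,0,-1.2,0,0,0,1,0,0,-1.2,0,0,0,1,0,0,-1.2,0,0,0,1,0,0,-1.2,0,0,0]
}}

```text
time: 33.0
ee_pos: [0.604, -0.1618, 0.2373]
tcp_rot: [-0.235, -3.133, 0.001]
wrist_force: [-4.0, 2.3, 2.9]
finger_gap: 0.0169
finger_force: 70.9
```

{"name": "servo_tool", "arguments": {
  "steps": [0.6,0,0,0,0,0,0,0.4,0,0,0,0,0,0,-0.2,0,0,0,0,0,0,-0.5,0,0,0,0,0,0,-0.5,0,0,0,0,0,0,-0.5,0,0,0,0,0,0,-0.5,0,0,10,0,0,0,-0.5,0,0,40,0,0,0]
}}

```text
time: 34.0
ee_pos: [0.6032, -0.1615, 0.2762]
tcp_rot: [-0.235, -3.129, -0.001]
wrist_force: [0.6, 0.0, -0.1]
finger_gap: 0.0639
finger_force: 0.0
```

{"name": "servo_tool", "arguments": {
  "steps": [-0.5,0,0,40,0,0,0,-0.5,20,0,80,0,0,0,-0.5,50,-7,90,0,0,0,-0.5,60,-8,90,0,0,0,-0.5,60,-8,90,0,0,0,-0.5,60,-8,90,0,0,0,-0.5,60,-8,90,0,0,0,-0.5,60,-8,90,0,0,0]
}}

```text
time: 35.0
ee_pos: [0.6637, -0.1698, 0.3672]
tcp_rot: [-0.235, -3.132, 0.001]
wrist_force: [-0.5, -0.3, 0.3]
finger_gap: 0.0639
finger_force: 0.0
```

```bash
python3 look.py wrist w11 weight@.191 weight_handle@.239 bed plate@.191
python3 - <<'E'
from h import *
c,im=snap('wrist')
r=env.cut_out('wrist','weight')[0]['region']
b,q=outline(c,r,.221); print('weight top',q)
y,x=np.where(r); im=im[:,:,::-1]
cv2.imwrite('pics/w11c.png',cv2.resize(im[max(0,y.min()-70):y.max()+60,max(0,x.min()-80):x.max()+80],None,fx=2,fy=2))
E
```

```text
35.0 tcp [ 0.6637 -0.1698  0.3672] yaw x 171.42 zaxis [-0.0004 -0.0003 -1.    ] F [-0.5234 -0.2741  0.267 ] gap 0.0638793156008315
cam [ 0.5921 -0.1597  0.4987]
weight 0.83 [314. 117.] w [ 0.6044 -0.1671]
  cut 0.65 [286.  66. 355. 166.] [ 605.3 -162.9] [58.8 91. ] 81.39 [[555.9000244140625, -185.1999969482422], [645.9000244140625, -198.8000030517578], [654.7000122070312, -140.60000610351562], [564.7000122070312, -127.0]]
weight_handle 0.96 [319. 120.] w [ 0.6052 -0.1624]
bed 0.66 [316. 118.] w [ 0.607  -0.1657]
  cut 0.86 [265.  30. 374. 190.] [ 596.3 -205.8] [ 22.1 157.5] 80.81 [[516.7999877929688, -204.1999969482422], [672.2000122070312, -229.3000030517578], [675.7999877929688, -207.5], [520.2999877929688, -182.3000030517578]]
plate 0.48 [546.  68.] w [0.5931 0.0484]
  cut 0.68 [287.  29. 354. 190.] [ 603.  -161.1] [ 62.3 149.5] 81.32 [[524.4000244140625, -180.60000610351562], [672.2000122070312, -203.10000610351562], [681.5999755859375, -141.60000610351562], [533.7999877929688, -119.0]]
weight top ((603.3418579101562, -162.00772094726562), (54.15870666503906, 82.72412109375), 80.89644622802734)
```

```bash
python3 -c "
import cv2;print(cv2.imread('pics/w11c.png').shape)"
```

```text
(448, 446, 3)
```

```bash
python3 -c "
from workcell import env
print(env.hand_in())"
```

```text
the job is handed in; nothing more can be done
None
```

The plate is flat on the glued strip and the weight stands upright on its middle. The last camera check put both within about 1 mm of the bed's centre and half a degree of its line. The gripper is clear, no other item was handled, and I handed in at about 35 s; no verdict came back.

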